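# Hold a lamp's bayonet cap half-way to its lock

### The arm

A 7-joint arm with a two-finger parallel gripper is mounted at the origin on the work surface. World frame = base frame: x ahead of the robot, y to its left, z up, the work surface at z = 0. Lengths are in m, angles in rad, forces in N, time in s.
With the tool pointing down it reaches from about 0.4 to 0.85 m from the base axis. Payload 10.4 kg.
Tool frame: the origin (TCP) lies on the centre line of the jaws, within the pads' length; the fingertips stand 17 mm ahead of it and the grasp point (between the pads) lies 2 mm behind it (manip.tcp_to_tips is the distance from the TCP to the fingertips, in m); z points along the fingers, x is the direction in which the jaws open and shut, and the axes are right-handed (so a half turn about z gives the same grasp; the last joint's range is limited). The gripper opens to 85 mm and grips with 20 to 120 N. Pads are 22 mm wide; open, the fingers measure 114 mm over their backs; the gripper's body (76 mm by 85 mm) begins 54 mm behind the grasp point. The pads swing forward as they close: fully open they stand 13 mm farther back than shut.
Start: joints at [-1.223, 0.332, -0.065, 1.46, 0.022, 1.35, -0.088], TCP at [0.226, 0.583, 0.248] pointing down, gripper open.
Joint ranges: [-2.6, 2.6], [-0.5, 2.12], [-1.47, 1.34], [0.16, 2.42], [-1.27, 4.41], [0.06, 2.06], [-2.6, 2.6]. Speed limits (rad/s): [2.22, 2.22, 2.79, 2.79, 3.14, 3.14, 3.14].

### API

Orientations are given as a unit quaternion [x, y, z, w].
In Python, from workcell import manip gives the robot as it stands.
- The arm moves only by the shell command python3 -m pendant 'ROWS' [FORCE]. ROWS is JSON, a list of rows, each a list of 3 entries, a list of its own where there are three numbers: the shift along the world's x, y, z in cm, then the turn, a rotation vector about the world's x, y, z in degrees, then the closure in counts, from 0 (fully open) to 255 (shut). A call has 1 to 12 rows; each row shifts and turns the pose as measured when the row begins; what a row does not reach is not made up. A row lasts 1/8 s, in which the tool goes at most 62.5 mm and 10.7 degrees, less where a joint would pass 70% of its speed; a pose out of reach is approached as far as the arm can. A call is refused whole if a number of a shift passes 6.25 or a number of a turn 10.7, either way. A call with a gripper value outside its range is refused whole. The fingers move at their own pace and stop on an object; FORCE is the grip in N (left out, the last holds). Time passes only in rows, so rows that do not move let the fingers close. It gives the time, the measured TCP pose, the force and the opening at its end, in the units of the state.
- manip.get_obs(): the state, without advancing time (a new reading comes with each control period).
- manip.camera(name): name is "scene" or "top"; returns a dict with "pixels" (400x640x3 uint8, red, green, blue), "range_z" (400x640 float32, m along the optical axis (not along the pixel's ray), 0 where there is no reading), "K" (3x3 intrinsics, pixels), "origin" and "rotation" of the camera in the world. Camera axes: x right, y down, z forward; pixel columns grow to the right and rows downward; lengths in m; the calibration is good to about 2 mm. A picture is of the moment at which its call begins.
- manip.hand_in(): hands the job in, once; it reports no verdict.
The state is a dict: "clock": time; "joint_pos": joint angles; "joint_velocities": joint speeds; "tau": joint torques, N m; "position": TCP position; "ee_rot": TCP orientation; "ft_force": force on the tool from outside, world axes, zero at the start; "torque": the same for the moment, N m; "grip_width": opening from 0.0 (shut) to 1.0 (fully open).
Only numpy, scipy, OpenCV 4.12 (cv2) and the standard library are available. Lean on these libraries where they do the work, as an engineer would, in place of code of your own. Each camera call takes 0.05 s, during which the arm holds its last target.

### The job

Set the wooden lamp base flat and square in the pocket of the jig, then put the bayonet cap fully down into its collar, with its lugs through the two slots, and turn it clockwise (seen from above) to half-way, about 45 degrees, so that its grip bar points at the two marks; do not turn it on into the click. Finish with the gripper still holding the cap there (do not let go), so that the stall keeper can check the fit before it is locked. Leave the other things on the bench where they are.

Things in the scene. Friction and masses are not known exactly. Their poses are not given: they have to be found in the camera images.
- pocket (a point): Centre of the pocket floor of the jig, a fixed plywood board (136 x 114 mm) with a raised frame round a rectangular pocket 88 mm (its x) by 66 mm (its y) and 8 mm deep, its upper edge bevelled 3 mm. The floor lies 6 mm above the bench, the frame's top 14 mm. x runs along the pocket's length, z up.
- base_center (a point): Centre (33.5 mm above the underside) of the loose lamp base, 0.3 to 0.56 kg: a dark wooden block 84 mm (its x) by 62 mm (its y) by 45 mm high, with a round aluminium collar on top, 62 mm across; 67 mm high in all. It fits the jig's pocket with 2 mm to spare on each side, either way round. z up.
- collar (a point): Centre of the collar's rim, on the lamp base, 67 mm above its underside. The mouth is 42 mm across inside a 6 mm thick lip. Two slots in the lip, 12 mm wide, at +x and -x, let the cap's lugs in. Under the lip the lugs turn clockwise only (seen from above): a stop blocks the other way, a click ridge is met from about 60 degrees, the lock is at 90. x as the block's, z up.
- half_mark: The two small bright metal marks on top of the lamp base's wooden block, beside the collar, 36 mm out on either side of its axis: they show half-way. Origin on the axis, 45 mm above the block's underside; x runs through both marks, 45 degrees clockwise (seen from above) from the line of the slots.
- cap_center (a point): Centre (25.5 mm above the underside) of the loose bayonet cap, 0.10 to 0.17 kg, 51 mm high, standing on its plug. On top of its round aluminium flange (62 mm across, from 16 to 21 mm up) stands a dark wooden grip bar 46 mm long (along x), 14 mm thick (y) and 30 mm high. Both ends are alike. z up.
- cap_flange (a point): Centre of the flange's underside, on the cap. Below it the plug: 36 mm across, 16 mm long, tapered end, with two lugs (round pins) at +x and -x in line with the grip bar, 7 mm thick, 48 mm over their tips, 8 to 15 mm below the flange. Fully down, the flange rests on the rim, so this point meets point collar, and the lugs have 2 mm play under the lip; with lugs still on the lip it is 15 mm higher.
- sheep: Bystander: white toy sheep, 60 mm long, 58 mm high. Origin at its underside, at its centre.
- dark_sheep: Bystander: dark toy sheep, 60 mm long, 58 mm high. Origin at its underside, at its centre.
- glue_pot: Bystander: glue jar, 54 mm across, 75 mm high. Origin at its underside, at its centre.
- brush: Bystander: paint brush, 170 mm long, lying flat. Origin at its underside, mid-length.
- plain_lid: Bystander: plain round aluminium lid with a round knob and no lugs, 60 mm across, 30 mm high. Origin at its underside, at its centre.
- flower_pot: Bystander: small terracotta pot, 54 mm across, 50 mm high. Origin at its underside, at its centre.
There are look-alikes about, which are no part of the job. What is meant by the part that bears pocket is not black, and is the larger of those in its own colour.

How it is judged:
On the way, in this order (a step that is already met when the one before it is completed fails the run):
1. the lamp base sits flat and square in the jig's pocket (z of base_center in the frame of pocket below 0.036 m and horizontal distance between base_center and pocket below 0.005 m and angle between the x axis of base_center and the x axis of pocket, either way round below 0.09 rad and angle between base_center's own z axis and vertical below 0.05 rad), for 0.2 s.
2. the cap is fully down in the collar, lugs through the slots, not yet turned (all of step 1 and z of cap_center in the frame of base_center below 0.0462 m and horizontal distance between cap_center and base_center below 0.005 m and angle between the z axis of cap_center and the z axis of base_center, either way round below 0.08 rad and angle between the x axis of cap_center and the x axis of base_center, either way round below 0.35 rad), for 0.1 s.
At the end, for the whole second after the job is handed in: The lamp base sits in the pocket (within 5 mm, 5 degrees, flat on its floor); the cap is down in the collar (its flange within 3 mm of the rim), turned clockwise by 45 degrees, give or take 11, and at rest, and the fingers still hold it (more than 2 N) (all of step 1 and z of cap_center in the frame of base_center below 0.0462 m and horizontal distance between cap_center and base_center below 0.005 m and angle between the z axis of cap_center and the z axis of base_center, either way round below 0.08 rad and angle between the x axis of cap_center and the x axis of half_mark, either way round below 0.2 rad and contact force between the fingers and cap above 2 N and angular speed of cap below 0.1 rad/s and linear speed of cap below 0.02 m/s); the arm keeps its last pose, push and grip.
It fails at once if the cap is turned on into its click (past 69 degrees) (z of cap_center in the frame of base_center below 0.0462 m and horizontal distance between cap_center and base_center below 0.005 m and angle between the z axis of cap_center and the z axis of base_center, either way round below 0.08 rad and angle between the x axis of cap_center and the x axis of base_center, either way round above 1.2 rad).
It fails at once if another thing on the bench is moved by more than 30 mm (distance of any of sheep, dark_sheep, glue_pot, brush, plain_lid, flower_pot from where it was at the start of the episode above 0.03 m).
It also fails if it takes over 64 s, if anything falls off the work surface, if the arm or the gripper's body presses on something with over 40 N, if the wrist force passes 120 N, or if a joint passes its speed limit or range.

## Working session

There is one attempt and no reset: what is moved stays moved. The work goes in short steps, Python scripts to look and compute and a shell command to move; the robot and the scene stay as the last step left them, time stands still between calls to the robot, and variables do not carry over. Pictures are saved under pics/ and viewed, and the job is handed in when it is done.

```bash
mkdir -p pics; ls; python3 - <<'E'
from workcell import manip
import cv2,numpy as np
o=manip.get_obs();print({k:np.round(v,3) for k,v in o.items()})
for n in("scene","top"):
    c=manip.camera(n);cv2.imwrite(f"pics/{n}0.png",c["pixels"][:,:,::-1]);np.savez(f"/tmp/{n}0.npz",**c)
    print(n,c["K"],c["origin"],c["rotation"])
E
```

```text
pics
{'clock': np.float64(0.0), 'joint_pos': array([-1.223,  0.333, -0.065,  1.461,  0.022,  1.35 , -0.089]), 'joint_velocities': array([-0.   ,  0.001,  0.001, -0.   ,  0.   , -0.001, -0.001]), 'tau': array([-1.0000e-03, -6.2545e+01,  4.9000e-02, -3.9160e+01,  1.6000e-02,
        1.0000e-02, -0.0000e+00]), 'position': array([0.226, 0.582, 0.248]), 'ee_rot': array([ 0.825,  0.565, -0.001,  0.   ]), 'ft_force': array([-0.062,  0.069, -0.084]), 'torque': array([ 0.012,  0.013, -0.012]), 'grip_width': np.float64(1.005)}
scene [[447.75165227   0.         319.95687178]
 [  0.         447.75165227 202.54186071]
 [  0.           0.           1.        ]] [1.45307842 0.09393687 1.19381716] [ 0.6430778   0.69191823 -0.24339459 -0.22013446]
top [[403.88393983   0.         318.39380888]
 [  0.         403.88393983 200.18796593]
 [  0.           0.           1.        ]] [ 0.46786545 -0.01800292  1.20397664] [-0.70017058  0.71347302 -0.01589636  0.02155747]
```

View pics/scene0.png

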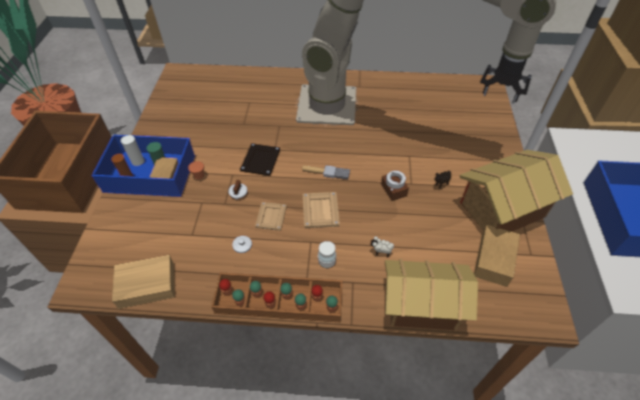

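View pics/top0.png

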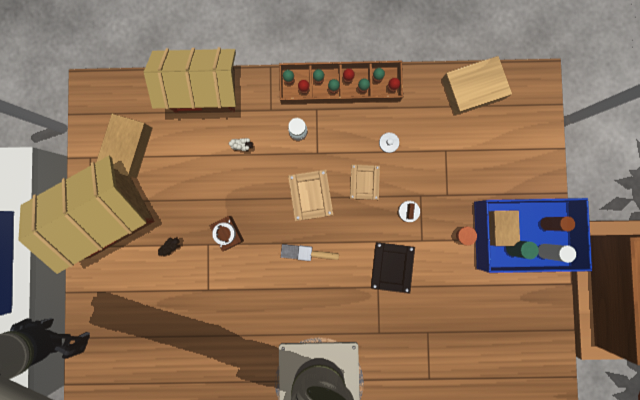

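The top view shows the larger plywood jig at (311,195). The look-alikes are a small one at (365,182) and a black one at (393,267). The lamp base is at (226,233), the cap at (409,211) and the plain lid at (389,142). Next I'll zoom in and measure.

```bash
cat > h.py <<'E'
import numpy as np,cv2
from scipy.spatial.transform import Rotation as R
def load(f): 
    d=np.load(f); return {k:d[k] for k in d.files}
def cast(c,u,v,z):
    d=R.from_quat(c["rotation"]).as_matrix()@np.linalg.inv(c["K"])@np.array([u,v,1.])
    o=c["origin"]; return o+d*(z-o[2])/d[2]
def proj(c,p):
    q=c["K"]@(R.from_quat(c["rotation"]).as_matrix().T@(np.asarray(p)-c["origin"])); return q[:2]/q[2]
def cloud(c):
    h,w=c["range_z"].shape; u,v=np.meshgrid(np.arange(w),np.arange(h))
    z=c["range_z"]; p=np.stack([(u-c["K"][0,2])/c["K"][0,0]*z,(v-c["K"][1,2])/c["K"][1,1]*z,z],-1)
    return p@R.from_quat(c["rotation"]).as_matrix().T+c["origin"]
E
python3 - <<'E'
from h import *
c=load("/tmp/top0.npz");im=c["pixels"][:,:,::-1];P=cloud(c)
tiles=[]
for (u,v) in((311,195),(226,233),(409,211)):
    tiles.append(cv2.resize(im[v-32:v+32,u-32:u+32],(260,390//390*260),interpolation=cv2.INTER_CUBIC)); print(P[v,u],cast(c,u,v,0))
t=np.hstack(tiles)
s=load("/tmp/scene0.npz");im=s["pixels"][:,:,::-1];tiles=[]
for (u,v) in((321,210),(396,184),(238,190)):
    tiles.append(cv2.resize(im[v-32:v+32,u-32:u+32],(260,260),interpolation=cv2.INTER_CUBIC))
cv2.imwrite("pics/z0.png",np.vstack([t,np.hstack(tiles)]))
print(np.round(P[225:245:2,210:246:3,2]*1000).astype(int))
print(np.round(P[198:224:2,396:424:2,2]*1000).astype(int))
E
```

```text
[0.54726871 0.01266483 0.00701792] [0.54773426 0.01284464 0.        ]
[0.44022387 0.25770134 0.04334848] [0.43919148 0.26799867 0.        ]
[ 0.49333115 -0.26696107  0.05069408] [ 0.49445053 -0.27790435  0.        ]
[[  50   45   45   66   70   63   68   52   28    0   -2   -1]
 [  45   47   67   43   46   47   68   64   39   -2    2   -2]
 [   4   44   70   46   48   44   48   66   54   17    4    0]
 [   3   66   69   45   44   48   46   62   62   27    0   -2]
 [  -4   67   44   47   44   44   43   65   62   43    3    2]
 [  -1   67   66   46   45   42   42   64   59   41   13   -3]
 [  -1   67   65   50   44   46   46   68   52   44   27   -2]
 [   4   -1   68   55   45   45   42   68   41 1204   38   -1]
 [  -1   -1   68   67   61   48   42   66   45   47   45   12]
 [   0    2   -2   69   70   67   65   48   43   48    1    4]]
[[   2    1    3    1    2    1   -3    1    2   -3    0   -2    0    3]
 [  -2    0    1    5    1    0 1204   -1    0   -3   -2   -3   -1   -1]
 [  -1   -2    2    2   -4   22   22   24   23    1   -6    1   -1    3]
 [   2   -2    1   26   21   19   27   55   52   53   22    2   -2   -3]
 [   1   -3   21   22   18   21   29   53   52   49   26   16    0    2]
 [   6 1204   22   20   20   18   35   53   54   52   24   20   -6   -3]
 [   1    1   23   22   19   24   31   51   46   21   21   20   -2    4]
 [  -2    0   22   23   19   20   40   51   54   20   21 1204    2    2]
 [   1   -1   20   20   25   21   43   49   52   22   17   21   -1    1]
 [  -2    2   20   18   22   23   46   51   53   23   20   24    4   -1]
 [  -7   -2   -1   20   20   20   48   52   53   23   23    4    0    1]
 [  -3    0    0    0   20   21   17   20   23   22   -1    1    1    1]
 [   0    2    2    2   -2    2    0   -3    1    4   -2    2    0    2]]
```

View pics/z0.png

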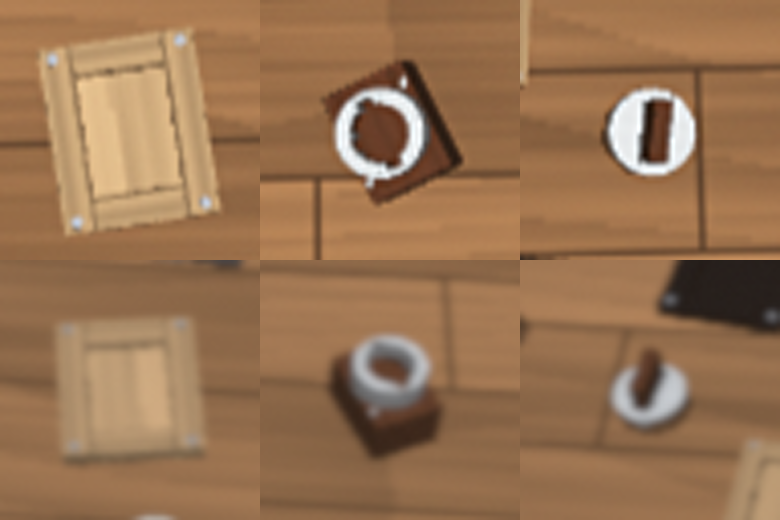

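```bash
cat > m.py <<'E'
from h import *
def crop(c,u,v,r,k=8):
    im=c["pixels"][v-r:v+r,u-r:u+r]; return cv2.resize(im,None,fx=k,fy=k,interpolation=cv2.INTER_CUBIC)
def tofull(p,u,v,r,k=8): # pixel centres
    p=np.asarray(p,float); return (p+.5)/k-.5+np.array([u-r,v-r])
def big(m): 
    cs,_=cv2.findContours(m.astype(np.uint8),cv2.RETR_EXTERNAL,cv2.CHAIN_APPROX_NONE); return max(cs,key=cv2.contourArea)
def castc(c,cnt,u,v,r,z): return np.array([cast(c,*q,z)[:2] for q in tofull(cnt.reshape(-1,2),u,v,r)])
def rect(pts): 
    (cc,wh,a)=cv2.minAreaRect((pts*1000).astype(np.float32)); 
    b=cv2.boxPoints((cc,wh,a)); e=b[1]-b[0];f=b[2]-b[1]
    l=e if np.hypot(*e)>np.hypot(*f) else f
    return np.round(cc,1),np.round(sorted(wh),1),round(float(np.degrees(np.arctan2(l[1],l[0]))%180),2)
E
python3 - <<'E'
from m import *
c=load("/tmp/top0.npz")
# white parts
for n,(u,v),z in(("ring",(226,233),.067),("flange",(409,211),.021)):
    r=32;I=crop(c,u,v,r);hsv=cv2.cvtColor(I,cv2.COLOR_RGB2HSV)
    m=(hsv[...,1]<70)&(hsv[...,2]>130)
    m=cv2.morphologyEx(m.astype(np.uint8),cv2.MORPH_OPEN,np.ones((25,25)) if n=="ring" else np.ones((5,5)))
    cn=big(m);p=castc(c,cn,u,v,r,z);(cc,rad)=cv2.minEnclosingCircle((p*1000).astype(np.float32));e=cv2.fitEllipse((p*1000).astype(np.float32))
    print(n,cc,rad,e); cv2.imwrite(f"pics/m_{n}.png",np.hstack([I[:,:,::-1],cv2.cvtColor(m*255,cv2.COLOR_GRAY2BGR)])[:512,:800])
    print(I[256,::16].tolist()[:40:2])
# jig
u,v,r=311,195,32
I=crop(c,u,v,r);hsv=cv2.cvtColor(I,cv2.COLOR_RGB2HSV);print("jig",hsv[256,::24].tolist())
E
```

```text
ring (446.750244140625, 250.47872924804688) 29.23826026916504 ((448.7196044921875, 246.87205505371094), (29.029550552368164, 52.51089096069336), 119.25985717773438)
[[139, 99, 65], [140, 100, 66], [140, 100, 66], [140, 100, 66], [141, 98, 63], [243, 249, 253], [77, 45, 30], [106, 63, 42], [107, 64, 43], [122, 89, 74], [177, 180, 181], [43, 28, 18], [150, 107, 70], [143, 102, 67], [143, 102, 67], [145, 102, 67]]
flange (494.1095275878906, -273.6191101074219) 32.356109619140625 ((494.05035400390625, -273.6556701660156), (62.981689453125, 63.66310119628906), 101.67843627929688)
[[134, 96, 63], [134, 94, 62], [134, 95, 62], [135, 96, 64], [143, 100, 67], [119, 80, 47], [238, 241, 242], [239, 241, 243], [45, 24, 14], [96, 61, 45], [230, 234, 234], [98, 66, 42], [149, 105, 70], [149, 106, 70], [148, 106, 70], [148, 105, 69]]
jig [[14, 136, 152], [14, 134, 152], [14, 138, 152], [14, 136, 152], [15, 117, 174], [17, 105, 184], [17, 102, 211], [17, 104, 192], [17, 99, 225], [17, 97, 228], [17, 102, 205], [17, 102, 208], [17, 100, 211], [17, 100, 210], [17, 98, 228], [17, 101, 213], [17, 105, 184], [16, 113, 182], [14, 136, 146], [14, 137, 147], [14, 134, 146], [14, 135, 153]]
```

```bash
python3 - <<'E'
from m import *
c=load("/tmp/top0.npz")
tiles=[]
# ring: only white, dilate away marks
u,v,r=226,233,32;I=crop(c,u,v,r);hsv=cv2.cvtColor(I,cv2.COLOR_RGB2HSV)
w=((hsv[...,1]<90)&(hsv[...,2]>130)).astype(np.uint8)
cn=big(w);f=np.zeros_like(w);cv2.drawContours(f,[cn],-1,1,-1);f=cv2.morphologyEx(f,cv2.MORPH_OPEN,cv2.getStructuringElement(2,(121,121)))
cn=big(f);p=castc(c,cn,u,v,r,.067)*1000;print("ring",cv2.fitEllipse(p.astype(np.float32)))
x=I[:,:,::-1].copy();cv2.drawContours(x,[cn],-1,(0,255,0),1)
n,l,s,ce=cv2.connectedComponentsWithStats(w)
# marks: white outside opened ring
mk=w&(1-cv2.dilate(f,np.ones((5,5))))
n,l,s,ce=cv2.connectedComponentsWithStats(mk)
for i in range(1,n):
    if s[i,4]>30: print("mark",s[i,4],cast(c,*tofull(ce[i],u,v,r),.045)*1000)
# block dark
b=((hsv[...,2]<118)|(w>0)).astype(np.uint8);b=cv2.morphologyEx(b,cv2.MORPH_OPEN,np.ones((15,15)))
cn=big(b);cv2.drawContours(x,[cn],-1,(255,0,0),1);tiles.append(x)
print("block+side z45",rect(castc(c,cn,u,v,r,.045)))
u,v,r=409,211,32;I=crop(c,u,v,r);hsv=cv2.cvtColor(I,cv2.COLOR_RGB2HSV)
w=((hsv[...,1]<90)&(hsv[...,2]>130)).astype(np.uint8);cn=big(w);f=np.zeros_like(w);cv2.drawContours(f,[cn],-1,1,-1)
b=f&(1-w);b=cv2.morphologyEx(b,cv2.MORPH_OPEN,np.ones((9,9)));cb=big(b);print("bar",rect(castc(c,cb,u,v,r,.051)))
x=I[:,:,::-1].copy();cv2.drawContours(x,[cn],-1,(0,255,0),1);cv2.drawContours(x,[cb],-1,(255,0,0),1)
P=cloud(c)[v-r:v+r,u-r:u+r];t=(P[...,2]>.042)&(P[...,2]<.06);q=P[t];print("bar top depth",q.mean(0),rect(q[:,:2]))
u,v,r=311,195,32;I=crop(c,u,v,r);hsv=cv2.cvtColor(I,cv2.COLOR_RGB2HSV)
j=((hsv[...,1]<122)&(hsv[...,2]>150)).astype(np.uint8);j=cv2.morphologyEx(j,cv2.MORPH_OPEN,np.ones((15,15)));cj=big(j);print("jig",rect(castc(c,cj,u,v,r,.014)))
sc=((hsv[...,1]<60)&(hsv[...,2]>150)).astype(np.uint8);n,l,s,ce=cv2.connectedComponentsWithStats(sc)
S=[cast(c,*tofull(ce[i],u,v,r),.014)*1000 for i in range(1,n) if s[i,4]>30];print(np.round(S,1),np.mean(S,0))
y=I[:,:,::-1].copy();cv2.drawContours(y,[cj],-1,(0,255,0),1)
cv2.imwrite("pics/m1.png",cv2.resize(np.hstack([tiles[0],x,y]),(798,266)))
cv2.imwrite("pics/m2.png",tiles[0])
E
python3 -c "
from workcell import manip;print(manip.tcp_to_tips,[a for a in dir(manip) if a[0]!='_'])"
```

```text
ring ((440.0511779785156, 261.051025390625), (63.00336837768555, 63.38503646850586), 80.8856201171875)
mark 360 [475.14935443 248.87990294  45.        ]
mark 292 [404.14026948 273.61182538  45.        ]
block+side z45 (array([437.9, 258.4]), array([78.3, 90.7]), 25.03)
bar (array([ 493.5, -269.3]), array([20.1, 45.1]), 172.76)
bar top depth [ 0.49225982 -0.27276786  0.05088068] (array([ 492.9, -273.5]), array([15.6, 45.7]), 171.92)
jig (array([547.5,  14.7]), array([115.9, 138.4]), 7.77)
[[613.3 -23.6  14. ]
 [600.7  69.5  14. ]
 [494.6 -40.1  14. ]
 [481.7  53.4  14. ]] [547.56315612  14.79879283  14.        ]
0.017 ['MotionError', 'camera', 'get_obs', 'hand_in', 'tcp_to_tips']
```

View pics/m1.png

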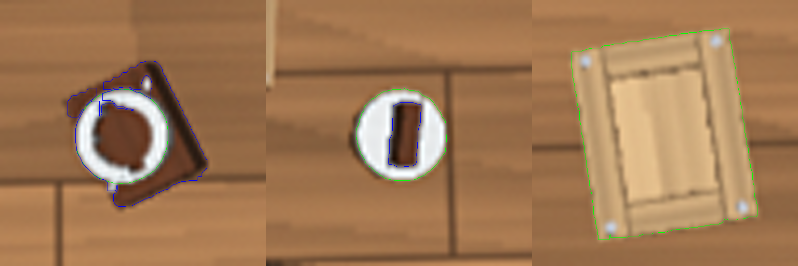

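View pics/m2.png

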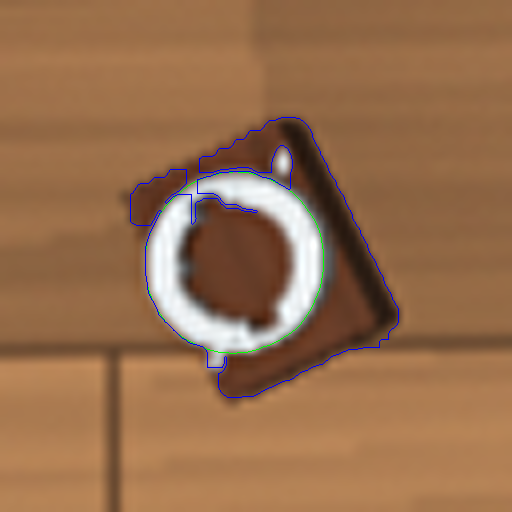

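The top image gives these measurements:

| Part | x (mm) | y (mm) | Angle of its x axis |
|---|---|---|---|
| Lamp base | 440 | 261 | about 26° |
| Jig pocket | 547.5 | 14.8 | 7.8° |
| Cap | 494 | -273.6 | about -8° |

I'll move over the base with the jaw axis at 116°, a turn of +47°.

```bash
python3 -m pendant '[[[0,-5,0],[0,0,6],0],[[1,-5,0],[0,0,6],0],[[2,-5,0],[0,0,6],0],[[3,-5,0],[0,0,6],0],[[4,-4,-1],[0,0,6],0],[[4,-4,-2],[0,0,6],0],[[4,-3,-2],[0,0,6],0],[[2.5,-1,-2],[0,0,5],0],[[0,0,0],[0,0,0],0]]' 60; cat > st.py <<'E'
from h import *
from workcell import manip
o=manip.get_obs();x=R.from_quat(o["ee_rot"]).as_matrix()
print(np.round(o["position"]*1000,1),"jaw",np.round(np.degrees(np.arctan2(x[1,0],x[0,0])),2),"toolz",np.round(x[:,2],3),"F",np.round(o["ft_force"],1),"T",np.round(o["torque"],2),"w",round(float(o["grip_width"]),3),"t",o["clock"],"j",np.round(o["joint_pos"],2))
E
python3 st.py
```

```text
clock: 1.23
position: [0.434, 0.2494, 0.1724]
ee_rot: [0.52, 0.854, -0.002, 0.001]
ft_force: [-0.2, 0.2, 0.5]
grip_width: 1.001
[434.  249.4 172.4] jaw 117.35 toolz [ 0.001 -0.005 -1.   ] F [-0.2  0.2  0.5] T [ 0.04  0.02 -0.03] w 1.001 t 1.225 j [-0.79  0.12  0.19  1.89 -0.02  1.14  1.45]
```

```bash
python3 -m pendant '[[[0.3,0.6,-2],[0,0,-0.6],0],[[0.3,0.6,-2],[0,0,-0.6],0],[[0,0,-2],[0,0,0],0],[[0,0,0],[0,0,0],0]]'; python3 st.py; python3 - <<'E'
from m import *
from workcell import manip
t=[]
for n,p in(("top",(.44,.261,.05)),("scene",(.44,.261,.05))):
    c=manip.camera(n);u,v=map(int,proj(c,p));t.append(cv2.resize(c["pixels"][v-32:v+32,u-32:u+32,::-1],(400,400),interpolation=2))
cv2.imwrite("pics/a1.png",np.hstack(t))
E
```

```text
clock: 1.72
position: [0.4377, 0.2648, 0.1127]
ee_rot: [0.53, 0.848, -0.001, 0.001]
ft_force: [-0.0, 0.1, 1.0]
grip_width: 1.001
[437.7 264.8 112.7] jaw 115.99 toolz [ 0.    -0.003 -1.   ] F [-0.   0.1  1. ] T [-0.05  0.01  0.02] w 1.001 t 1.725 j [-0.8   0.21  0.18  1.92 -0.04  1.01  1.43]
```

View pics/a1.png

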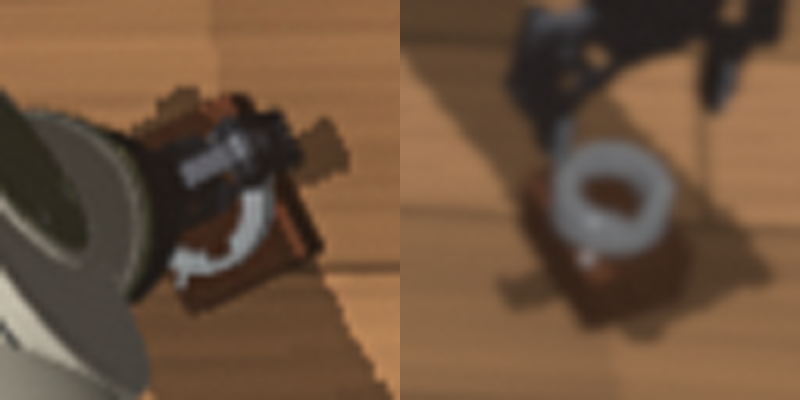

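The jaws straddle the block's short side in both views, so I'm descending.

```bash
python3 -m pendant '[[[0.2,-0.4,-1.5],[0,0,0],0],[[0,0,-2],[0,0,0],0],[[0,0,-2],[0,0,0],0],[[0,0,-1.8],[0,0,0],0],[[0,0,-1],[0,0,0],0],[[0,0,0],[0,0,0],0]]'; python3 st.py
```

```text
clock: 2.58
position: [0.4423, 0.261, 0.0299]
ee_rot: [0.531, 0.848, 0.003, 0.002]
ft_force: [-0.0, 0.2, 0.6]
grip_width: 0.995
[442.3 261.   29.9] jaw 115.9 toolz [ 0.007  0.002 -1.   ] F [-0.   0.2  0.6] T [-0.02  0.01 -0.06] w 0.995 t 2.575 j [-0.78  0.33  0.18  1.98 -0.07  0.83  1.46]
```

```bash
python3 -m pendant '[[[-0.2,0,-0.1],[0,0,0],0],[[0,0,0],[0,0,0],60],[[0,0,0],[0,0,0],120],[[0,0,0],[0,0,0],200],[[0,0,0],[0,0,0],255],[[0,0,0],[0,0,0],255],[[0,0,0],[0,0,0],255],[[0,0,0],[0,0,0],255]]' 60; python3 st.py
```

```text
clock: 3.58
position: [0.4409, 0.2617, 0.0305]
ee_rot: [0.531, 0.848, 0.004, 0.002]
ft_force: [-0.5, 0.3, -1.2]
grip_width: 0.72
[440.9 261.7  30.5] jaw 115.9 toolz [ 0.008  0.004 -1.   ] F [-0.5  0.3 -1.2] T [0.11 0.05 0.02] w 0.72 t 3.575 j [-0.78  0.32  0.17  1.99 -0.07  0.83  1.46]
```

```bash
python3 -m pendant '[[[0,0,1],[0,0,0],255],[[0,0,2],[0,0,0],255],[[0,0,3],[0,0,0],255],[[0,0,3],[0,0,0],255],[[1.5,-3,0],[0,0,-3],255],[[1.5,-4,0],[0,0,-3],255],[[1.5,-4,0],[0,0,-3],255],[[1.5,-4,0],[0,0,-3],255],[[1.5,-4,0],[0,0,-3],255],[[1.5,-3,0],[0,0,-2],255],[[1,-1,0],[0,0,-1],255],[[0,0,0],[0,0,0],255]]'; python3 st.py;  python3 - <<'E'
from m import *
from workcell import manip
t=[];p=manip.get_obs()["position"]+[0,0,.02]
for n in("top","scene"):
    c=manip.camera(n);np.savez(f"/tmp/{n}1.npz",**c);u,v=map(int,proj(c,p));t.append(cv2.resize(c["pixels"][v-40:v+40,u-40:u+40,::-1],(400,400),interpolation=2))
cv2.imwrite("pics/a2.png",np.hstack(t))
E
```

```text
clock: 5.08
position: [0.5398, 0.0233, 0.1273]
ee_rot: [0.66, 0.751, 0.003, 0.002]
ft_force: [0.4, 0.5, -4.7]
grip_width: 0.72
[539.8  23.3 127.3] jaw 97.42 toolz [ 0.007  0.001 -1.   ] F [ 0.4  0.5 -4.7] T [ 0.07  0.02 -0.01] w 0.72 t 5.075 j [-0.48  0.25  0.41  1.86 -0.11  1.05  1.67]
```

View pics/a2.png

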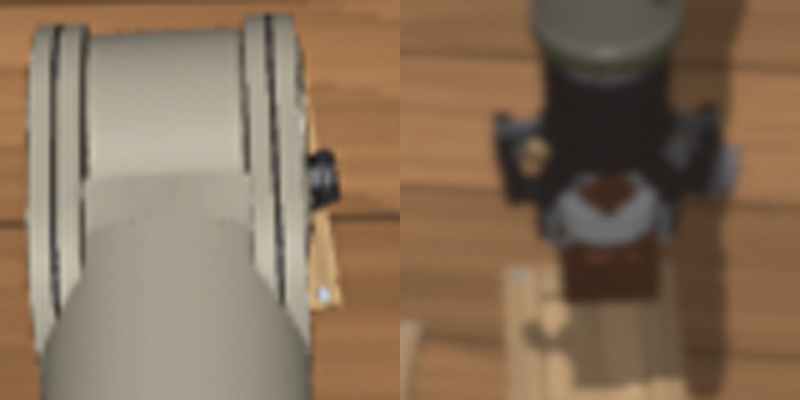

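```bash
python3 - <<'E'
from m import *
c=load("/tmp/scene1.npz");P=cloud(c);hsv=cv2.cvtColor(c["pixels"],cv2.COLOR_RGB2HSV)
p=np.array([.5398,.0233,.1273]);a=np.radians(7.42);q=P-p;lx=q[...,0]*np.cos(a)+q[...,1]*np.sin(a);ly=-q[...,0]*np.sin(a)+q[...,1]*np.cos(a)
m=(np.abs(ly)<.025)&(q[...,2]<.010)&(q[...,2]>-.027)&(lx>.02)&(lx<.06)
print(m.sum(),np.median(lx[m]),lx[m].std(), "expected 0.041")
m2=(np.abs(lx)<.06)&(np.abs(ly)<.04)&(q[...,2]>.030)&(q[...,2]<.043)&(hsv[...,1]<90)&(hsv[...,2]>90)
print(m2.sum(),lx[m2].min(),lx[m2].max(),ly[m2].min(),ly[m2].max(),np.median(q[...,2][m2]))
for mm in(m,): print(np.median(ly[mm]))
# jig via scene
c0=load("/tmp/scene0.npz");u,v,r=321,210,32;I=crop(c0,u,v,r);hsv=cv2.cvtColor(I,cv2.COLOR_RGB2HSV)
print(hsv[::64,256].tolist(),hsv[256,::48].tolist())
sc=((hsv[...,1]<70)&(hsv[...,2]>100)).astype(np.uint8);n,l,s,ce=cv2.connectedComponentsWithStats(sc)
S=[cast(c0,*tofull(ce[i],u,v,r),.014)*1000 for i in range(1,n) if s[i,4]>30];print(np.round(S,1),np.mean(S,0))
E
```

```text
125 0.04010452652817403 0.0030612202149077313 expected 0.041
65 0.005356708594491912 0.032810529477076904 -0.02668360613337422 0.02596538098544303 0.034476341365413415
-0.0006237816641007088
[[14, 124, 148], [14, 125, 141], [16, 97, 169], [16, 97, 184], [16, 96, 186], [16, 96, 189], [16, 98, 127], [14, 123, 159]] [[14, 125, 149], [14, 125, 139], [14, 124, 132], [16, 96, 175], [16, 96, 192], [16, 95, 190], [16, 96, 207], [16, 97, 173], [16, 99, 165], [15, 124, 123], [14, 124, 127]]
[[481.1  54.2  14. ]
 [493.7 -39.4  14. ]
 [600.6  70.4  14. ]
 [613.  -22.8  14. ]
 [676.4  45.8  14. ]] [572.95007802  21.62757933  14.        ]
```

```bash
python3 -m pendant '[[[0.5,-0.4,-1.5],[0,0,0.2],255],[[0.4,-0.4,-2],[0,0,0.2],255],[[0,0,-2],[0,0,0],255],[[0,0,-1.5],[0,0,0],255],[[0,0,0],[0,0,0],255]]'; python3 st.py
```

```text
clock: 5.8
position: [0.5468, 0.0208, 0.0515]
ee_rot: [0.653, 0.757, 0.002, 0.0]
ft_force: [0.4, -0.2, -3.6]
grip_width: 0.716
[546.8  20.8  51.5] jaw 98.49 toolz [ 0.003  0.003 -1.   ] F [ 0.4 -0.2 -3.6] T [ 0.04  0.01 -0.09] w 0.716 t 5.8 j [-0.45  0.37  0.38  1.89 -0.18  0.91  1.74]
```

```bash
python3 -m pendant '[[[0.2,-0.5,0],[0,0,-0.7],255],[[0,0,0],[0,0,0],255]]'; python3 st.py
```

```text
clock: 6.05
position: [0.5496, 0.0156, 0.0524]
ee_rot: [0.658, 0.753, 0.003, 0.001]
ft_force: [0.7, 0.4, -4.7]
grip_width: 0.723
[549.6  15.6  52.4] jaw 97.76 toolz [ 0.005  0.003 -1.   ] F [ 0.7  0.4 -4.7] T [-0.06 -0.05  0.05] w 0.723 t 6.05 j [-0.44  0.38  0.39  1.89 -0.18  0.91  1.74]
```

```bash
python3 -m pendant '[[[-0.1,0,-0.5],[0,0,0],255],[[0,0,-0.4],[0,0,0],255],[[0,0,-0.4],[0,0,0],255],[[0,0,-0.3],[0,0,0],255],[[0,0,0],[0,0,0],255]]'; python3 st.py
```

```text
clock: 6.68
position: [0.5492, 0.0159, 0.0366]
ee_rot: [0.658, 0.753, 0.004, 0.001]
ft_force: [-2.6, -0.6, 1.9]
grip_width: 0.72
[549.2  15.9  36.6] jaw 97.77 toolz [ 0.007  0.004 -1.   ] F [-2.6 -0.6  1.9] T [-0.19  0.41 -0.07] w 0.72 t 6.675 j [-0.43  0.4   0.38  1.9  -0.19  0.87  1.75]
```

```bash
python3 -m pendant '[[[-0.1,0,-0.2],[0,0,0],255],[[0,0,-0.1],[0,0,0],255],[[0,0,0],[0,0,0],255]]'; python3 st.py;python3 - <<'E'
from m import *
from workcell import manip
c=manip.camera("scene");np.savez("/tmp/scene2.npz",**c);u,v=map(int,proj(c,(.55,.015,.03)));cv2.imwrite("pics/a3.png",cv2.resize(c["pixels"][v-40:v+40,u-40:u+40,::-1],(500,500),interpolation=2))
E
```

```text
clock: 7.05
position: [0.5494, 0.0159, 0.0368]
ee_rot: [0.658, 0.753, 0.005, 0.002]
ft_force: [0.4, -0.4, -4.5]
grip_width: 0.717
[549.4  15.9  36.8] jaw 97.75 toolz [ 0.009  0.005 -1.   ] F [ 0.4 -0.4 -4.5] T [ 0.03 -0.03  0.04] w 0.717 t 7.05 j [-0.43  0.4   0.38  1.9  -0.2   0.87  1.75]
```

View pics/a3.png

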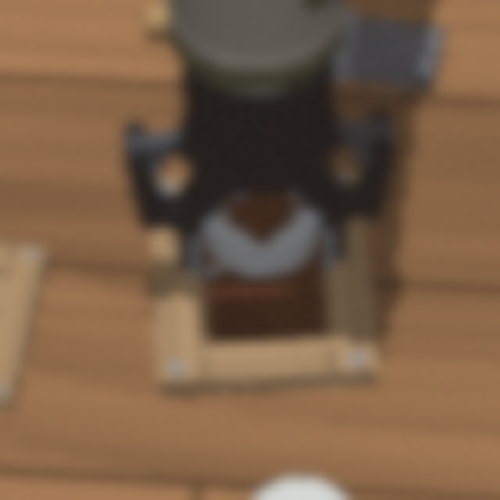

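The block is down between the frame walls. I'm opening to let it settle, then backing off.

```bash
python3 -m pendant '[[[0,0,-0.2],[0,0,0],255],[[0,0,0],[0,0,0],60],[[0,0,0],[0,0,0],0],[[0,0,0],[0,0,0],0],[[0,0,0],[0,0,0],0]]'; python3 st.py
```

```text
clock: 7.72
position: [0.5509, 0.0161, 0.0372]
ee_rot: [0.658, 0.753, 0.006, 0.002]
ft_force: [-0.5, -0.2, 0.3]
grip_width: 1.0
[550.9  16.1  37.2] jaw 97.76 toolz [ 0.011  0.006 -1.   ] F [-0.5 -0.2  0.3] T [0.07 0.04 0.  ] w 1.0 t 7.725 j [-0.43  0.4   0.38  1.9  -0.2   0.87  1.75]
```

```bash
python3 -m pendant '[[[0,0,1],[0,0,0],0],[[0,0,2],[0,0,0],0],[[0,0,4],[0,0,0],0],[[0,0,5],[0,0,0],0],[[0,-4,3],[0,0,-2],0],[[0,-5,0],[0,0,-2],0],[[0,-5,0],[0,0,-2],0],[[-1,-5,0],[0,0,-2],0],[[-1,-5,0],[0,0,-2],0],[[-1,-3,0],[0,0,-2],0],[[-1,-1,0],[0,0,-1],0],[[0,0,0],[0,0,0],0]]'; python3 st.py;python3 - <<'E'
from m import *
from workcell import manip
t=[]
for n in("top","scene"):
    c=manip.camera(n);np.savez(f"/tmp/{n}3.npz",**c);u,v=map(int,proj(c,(.5475,.015,.04)));t.append(cv2.resize(c["pixels"][v-32:v+32,u-32:u+32,::-1],(400,400),interpolation=2))
cv2.imwrite("pics/a4.png",np.hstack(t))
E
```

```text
clock: 9.22
position: [0.5082, -0.2713, 0.2001]
ee_rot: [0.74, 0.672, 0.008, 0.006]
ft_force: [0.1, 0.7, -1.4]
grip_width: 1.002
[ 508.2 -271.3  200.1] jaw 84.51 toolz [ 0.02   0.002 -1.   ] F [ 0.1  0.7 -1.4] T [-0.03 -0.02 -0.05] w 1.002 t 9.225 j [-0.11  0.27  0.63  1.7  -0.18  1.21  2.04]
```

View pics/a4.png

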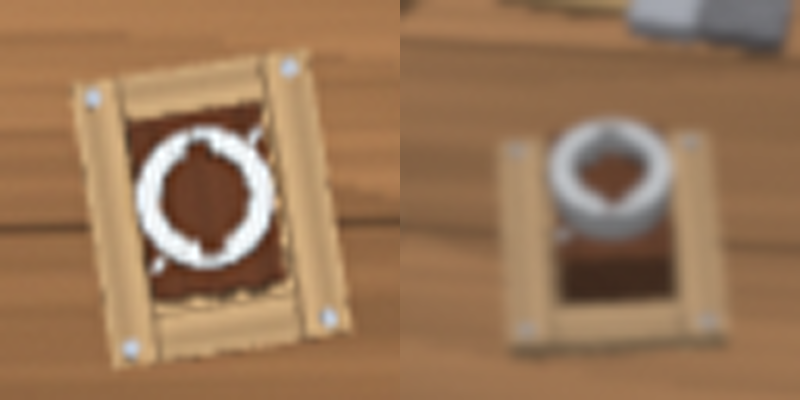

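```bash
cat > ring.py <<'E'
from m import *
import sys
c=load(sys.argv[1]);z=.006
u,v=map(int,np.round(proj(c,(.5475,.015,.05))));r=32;I=crop(c,u,v,r);hsv=cv2.cvtColor(I,cv2.COLOR_RGB2HSV)
w=((hsv[...,1]<90)&(hsv[...,2]>130)).astype(np.uint8)
f=np.zeros_like(w);
cs,_=cv2.findContours(w,0,cv2.CHAIN_APPROX_NONE);cn=max(cs,key=cv2.contourArea);cv2.drawContours(f,[cn],-1,1,-1);f=cv2.morphologyEx(f,cv2.MORPH_OPEN,cv2.getStructuringElement(2,(121,121)))
cn=big(f);p=castc(c,cn,u,v,r,.067+z)*1000;print("ring",cv2.fitEllipse(p.astype(np.float32)))
mk=w&(1-cv2.dilate(f,np.ones((5,5))));n,l,s,ce=cv2.connectedComponentsWithStats(mk);M=[]
for i in range(1,n):
    if s[i,4]>30:
        q=cast(c,*tofull(ce[i],u,v,r),.045+z)*1000;print("mark/screw",s[i,4],q,cast(c,*tofull(ce[i],u,v,r),.014)*1000)
E
python3 ring.py /tmp/top3.npz
```

```text
ring ((548.7201538085938, 15.522913932800293), (63.01104736328125, 63.67046356201172), 29.416452407836914)
mark/screw 841 [608.8020569 -23.5468245  51.       ] [613.32483223 -23.72473319  14.        ]
mark/screw 828 [596.76615725  66.96868921  51.        ] [600.90269033  69.69550026  14.        ]
mark/screw 346 [578.76029672  -7.80978548  51.        ] [582.31900644  -7.48267922  14.        ]
mark/screw 371 [519.36412835  38.06340051  51.        ] [521.01676456  39.86261628  14.        ]
mark/screw 826 [493.79597885 -39.22540086  51.        ] [494.62811142 -39.90644839  14.        ]
mark/screw 884 [481.53980137  51.25870025  51.        ] [481.97862279  53.48136441  14.        ]
```

```bash
python3 -m pendant '[[[-0.7,-0.1,-2],[0,0.6,-1],0],[[-0.7,-0.1,-2],[0,0.6,-1.2],0],[[0,0,-2],[0,0,0],0],[[0,0,0],[0,0,0],0]]'; python3 st.py
```

```text
clock: 9.82
position: [0.4944, -0.2674, 0.134]
ee_rot: [0.751, 0.66, -0.001, -0.004]
ft_force: [-0.7, 0.0, 0.2]
grip_width: 1.004
[ 494.4 -267.4  134. ] jaw 82.62 toolz [-0.006  0.005 -1.   ] F [-0.7  0.   0.2] T [0.01 0.01 0.04] w 1.004 t 9.825 j [-0.1   0.33  0.62  1.79 -0.21  1.1   2.03]
```

```bash
python3 -m pendant '[[[0,-0.6,-2],[0,-0.3,-0.4],0],[[0,0,-2],[0,0,0],60],[[0,0,-2],[0,0,0],100],[[0,0,-1.5],[0,0,0],100],[[0,0,-0.8],[0,0,0],100],[[0,0,0],[0,0,0],100]]'; python3 st.py
```

```text
clock: 10.58
position: [0.4951, -0.2728, 0.0491]
ee_rot: [0.753, 0.658, 0.001, -0.002]
ft_force: [0.6, -0.0, 0.1]
grip_width: 0.609
[ 495.1 -272.8   49.1] jaw 82.22 toolz [-0.     0.004 -1.   ] F [ 0.6 -0.   0.1] T [-0.06  0.03  0.02] w 0.609 t 10.575 j [-0.05  0.45  0.57  1.85 -0.3   0.93  2.1 ]
```

```bash
python3 -m pendant '[[[-0.1,-0.1,-0.6],[0,0,0],100],[[0,0,0],[0,0,0],100],[[0,0,0],[0,0,0],160],[[0,0,0],[0,0,0],200],[[0,0,0],[0,0,0],255],[[0,0,0],[0,0,0],255],[[0,0,0],[0,0,0],255]]' 50; python3 st.py;python3 - <<'E'
from m import *
from workcell import manip
t=[]
for n in("top","scene"):
    c=manip.camera(n);np.savez(f"/tmp/{n}4.npz",**c);u,v=map(int,proj(c,(.494,-.2736,.04)));t.append(cv2.resize(c["pixels"][v-32:v+32,u-32:u+32,::-1],(400,400),interpolation=2))
cv2.imwrite("pics/a5.png",np.hstack(t))
E
```

```text
clock: 11.45
position: [0.4951, -0.2744, 0.0445]
ee_rot: [0.753, 0.658, 0.002, -0.001]
ft_force: [-0.1, -0.6, -0.9]
grip_width: 0.154
[ 495.1 -274.4   44.5] jaw 82.22 toolz [ 0.002  0.003 -1.   ] F [-0.1 -0.6 -0.9] T [-0.09 -0.02 -0.02] w 0.154 t 11.45 j [-0.04  0.46  0.57  1.85 -0.31  0.92  2.11]
```

View pics/a5.png

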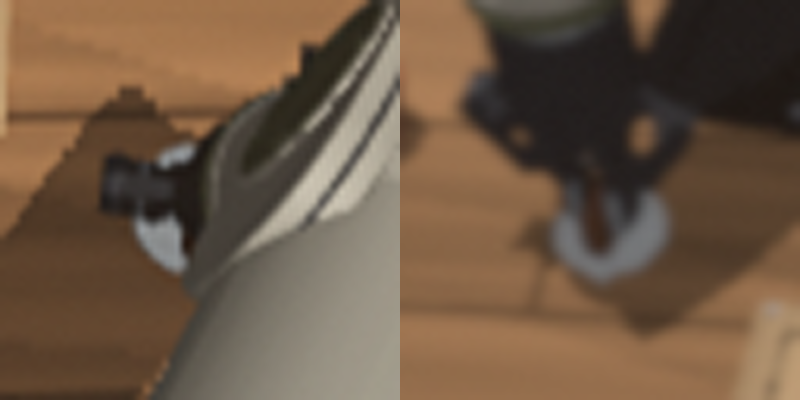

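```bash
python3 -m pendant '[[[0,0,2],[0,0,0],255],[[0,0,3],[0,0,0],255],[[0,0,4],[0,0,0],255],[[0,0,4],[0,0,0],255],[[0.5,4,1],[0,0,2],255],[[1,5,0],[0,0,2],255],[[1,5,0],[0,0,3],255],[[1,5,0],[0,0,3],255],[[1,5,0],[0,0,3],255],[[0.5,3,0],[0,0,2],255],[[0.3,2,0],[0,0,0],255],[[0,0,0],[0,0,0],255]]'; python3 st.py
```

```text
clock: 13.05
position: [0.5469, 0.0204, 0.2035]
ee_rot: [0.661, 0.75, 0.005, 0.004]
ft_force: [-0.4, -0.9, -1.1]
grip_width: 0.152
[546.9  20.4 203.5] jaw 97.23 toolz [ 0.012  0.003 -1.   ] F [-0.4 -0.9 -1.1] T [-0.04  0.02 -0.01] w 0.152 t 13.05 j [-0.5   0.18  0.43  1.76 -0.08  1.2   1.65]
```

```bash
python3 -m pendant '[[[0.2,-0.4,-2],[0,0.7,0],255],[[0,0,-2],[0,0,0],255],[[0,0,-2],[0,0,0],255],[[0,0,-0.5],[0,0,0],255],[[0,0,0],[0,0,0],255]]'; python3 st.py
```

```text
clock: 13.68
position: [0.5478, 0.0072, 0.1337]
ee_rot: [0.665, 0.747, -0.002, -0.001]
ft_force: [0.1, -0.2, -1.0]
grip_width: 0.154
[547.8   7.2 133.7] jaw 96.64 toolz [-0.004 -0.001 -1.   ] F [ 0.1 -0.2 -1. ] T [0.   0.02 0.02] w 0.154 t 13.675 j [-0.47  0.27  0.43  1.82 -0.13  1.08  1.69]
```

```bash
python3 -m pendant '[[[0.2,0.8,0],[0,-0.2,0.6],255],[[0,0,0],[0,0,0],255],[[0,0,0],[0,0,0],255]]'; python3 st.py;python3 - <<'E'
from m import *
from workcell import manip
c=manip.camera("scene");np.savez("/tmp/scene5.npz",**c);u,v=map(int,proj(c,(.55,.015,.09)));cv2.imwrite("pics/a6.png",cv2.resize(c["pixels"][v-30:v+30,u-30:u+30,::-1],(600,600),interpolation=2))
c=manip.camera("top");cv2.imwrite("pics/a6t.png",cv2.resize(c["pixels"][150:240,265:355,::-1],(600,600),interpolation=2))
E
```

```text
clock: 14.05
position: [0.5508, 0.0155, 0.1351]
ee_rot: [0.661, 0.75, 0.0, 0.001]
ft_force: [-0.5, -0.6, -1.3]
grip_width: 0.154
[550.8  15.5 135.1] jaw 97.26 toolz [ 0.002 -0.    -1.   ] F [-0.5 -0.6 -1.3] T [-0.05  0.02  0.  ] w 0.154 t 14.05 j [-0.48  0.27  0.42  1.82 -0.13  1.08  1.69]
```

View pics/a6.png

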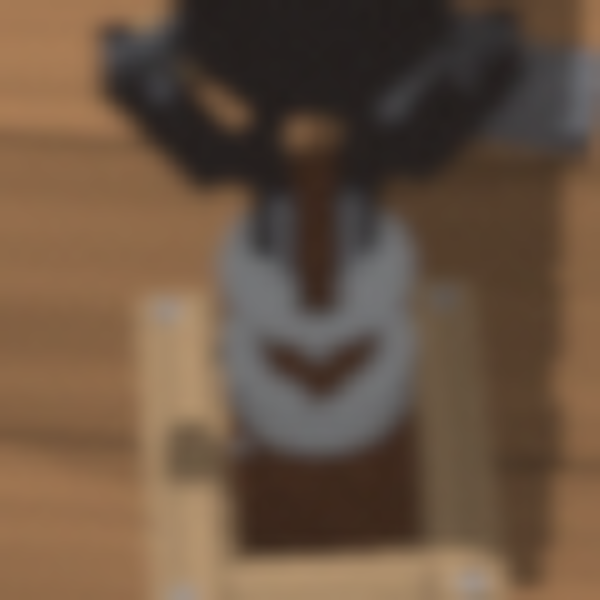

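The cap hangs level over the collar, with its bar in line with the front slot. I'm descending gently and watching the force.

```bash
python3 -m pendant '[[[-0.1,0,-0.7],[0,0,0],255],[[0,0,-0.5],[0,0,0],255],[[0,0,-0.4],[0,0,0],255],[[0,0,0],[0,0,0],255]]'; python3 st.py
```

```text
clock: 14.65
position: [0.5493, 0.0155, 0.1176]
ee_rot: [0.661, 0.75, 0.0, 0.0]
ft_force: [-0.0, -0.1, -1.4]
grip_width: 0.15
[549.3  15.5 117.6] jaw 97.26 toolz [ 0.001 -0.    -1.   ] F [-0.  -0.1 -1.4] T [-0.03  0.01  0.01] w 0.15 t 14.65 j [-0.47  0.29  0.42  1.84 -0.14  1.04  1.7 ]
```

```bash
python3 -m pendant '[[[0,0,-0.3],[0,0,0],255],[[0,0,-0.3],[0,0,0],255],[[0,0,-0.2],[0,0,0],255],[[0,0,0],[0,0,0],255]]'; python3 st.py
```

```text
clock: 15.15
position: [0.5495, 0.0155, 0.1091]
ee_rot: [0.661, 0.75, 0.0, 0.001]
ft_force: [-0.4, -0.1, -1.7]
grip_width: 0.149
[549.5  15.5 109.1] jaw 97.25 toolz [ 0.001 -0.    -1.   ] F [-0.4 -0.1 -1.7] T [-0.   -0.02 -0.  ] w 0.149 t 15.15 j [-0.47  0.3   0.42  1.84 -0.14  1.02  1.7 ]
```

Already below the 116.5 mm lug-on-lip height with no added force, so the lugs are through the slots.

```bash
python3 -m pendant '[[[0,0,-0.3],[0,0,0],255],[[0,0,-0.3],[0,0,0],255],[[0,0,-0.2],[0,0,0],255],[[0,0,-0.2],[0,0,0],255],[[0,0,0],[0,0,0],255]]'; python3 st.py
```

```text
clock: 15.78
position: [0.5501, 0.0155, 0.1019]
ee_rot: [0.661, 0.75, 0.001, 0.0]
ft_force: [-0.9, -0.1, -1.1]
grip_width: 0.157
[550.1  15.5 101.9] jaw 97.25 toolz [ 0.002  0.001 -1.   ] F [-0.9 -0.1 -1.1] T [-0.01  0.    0.02] w 0.157 t 15.775 j [-0.47  0.31  0.42  1.85 -0.15  1.01  1.71]
```

```bash
python3 -m pendant '[[[0,0,-0.3],[0,0,0],255],[[0,0,-0.3],[0,0,0],255]]'; python3 st.py; python3 -m pendant '[[[0,0,0],[0,0,0],255],[[0,0,0],[0,0,0],255]]'; python3 st.py
```

```text
clock: 16.02
position: [0.5507, 0.0155, 0.1013]
ee_rot: [0.661, 0.75, 0.002, -0.0]
ft_force: [-21.9, -0.5, 44.6]
grip_width: 0.15
[550.7  15.5 101.3] jaw 97.23 toolz [ 0.003  0.004 -1.   ] F [-21.9  -0.5  44.6] T [-0.49  4.78 -0.02] w 0.15 t 16.025 j [-0.46  0.31  0.42  1.85 -0.15  1.01  1.71]
clock: 16.27
position: [0.551, 0.0155, 0.1018]
ee_rot: [0.661, 0.75, 0.003, 0.0]
ft_force: [0.1, -0.3, -1.4]
grip_width: 0.154
[551.   15.5 101.8] jaw 97.22 toolz [ 0.004  0.004 -1.   ] F [ 0.1 -0.3 -1.4] T [-0.03 -0.    0.01] w 0.154 t 16.275 j [-0.46  0.31  0.41  1.85 -0.15  1.01  1.71]
```

```bash
python3 -m pendant '[[[-0.05,0,0],[0,0,-4],255],[[0,0,0],[0,0,-4],255],[[0,0,0],[0,0,-4],255],[[0,0,0],[0,0,-4],255],[[0,0,0],[0,0,0],255]]'; python3 st.py
```

```text
clock: 16.9
position: [0.5522, 0.0141, 0.1015]
ee_rot: [0.762, 0.648, 0.003, 0.003]
ft_force: [-2.6, 0.1, 4.8]
grip_width: 0.152
[552.2  14.1 101.5] jaw 80.75 toolz [ 0.008  0.    -1.   ] F [-2.6  0.1  4.8] T [ 0.09  0.64 -0.07] w 0.152 t 16.9 j [-0.5   0.32  0.46  1.85 -0.17  1.    1.44]
```

```bash
python3 -m pendant '[[[-0.15,0.1,0],[0,0.4,-4],255],[[-0.05,0,0],[0,0,-4],255],[[-0.05,0,0],[0,0,-4],255],[[-0.05,0,0],[0,0,-4],255],[[0,0,0],[0,0,0],255]]'; python3 st.py
```

```text
clock: 17.52
position: [0.5508, 0.0143, 0.1014]
ee_rot: [0.844, 0.536, 0.001, 0.002]
ft_force: [-0.7, 0.1, 4.5]
grip_width: 0.152
[550.8  14.3 101.4] jaw 64.81 toolz [ 0.004 -0.002 -1.   ] F [-0.7  0.1  4.5] T [-0.04  0.45 -0.01] w 0.152 t 17.525 j [-0.55  0.32  0.51  1.85 -0.18  1.01  1.17]
```

```bash
python3 -m pendant '[[[-0.05,0.05,0],[0,0.2,-4],255],[[0,0,0],[0,0,-4],255],[[0,0,0],[0,0,-4],255],[[0,0,0],[0,0,0],255],[[0,0,0],[0,0,0],255]]'; python3 st.py;python3 - <<'E'
from m import *
from workcell import manip
t=[]
for n in("top","scene"):
    c=manip.camera(n);np.savez(f"/tmp/{n}6.npz",**c);u,v=map(int,proj(c,(.55,.015,.07)));t.append(cv2.resize(c["pixels"][v-30:v+30,u-30:u+30,::-1],(400,400),interpolation=2))
cv2.imwrite("pics/a7.png",np.hstack(t))
E
```

```text
clock: 18.15
position: [0.5507, 0.0148, 0.1014]
ee_rot: [0.894, 0.449, -0.0, 0.001]
ft_force: [-0.3, -0.2, 3.6]
grip_width: 0.152
[550.7  14.8 101.4] jaw 53.31 toolz [ 0.    -0.003 -1.   ] F [-0.3 -0.2  3.6] T [-0.1   0.12 -0.08] w 0.152 t 18.15 j [-0.57  0.33  0.54  1.85 -0.2   1.01  0.98]
```

View pics/a7.png

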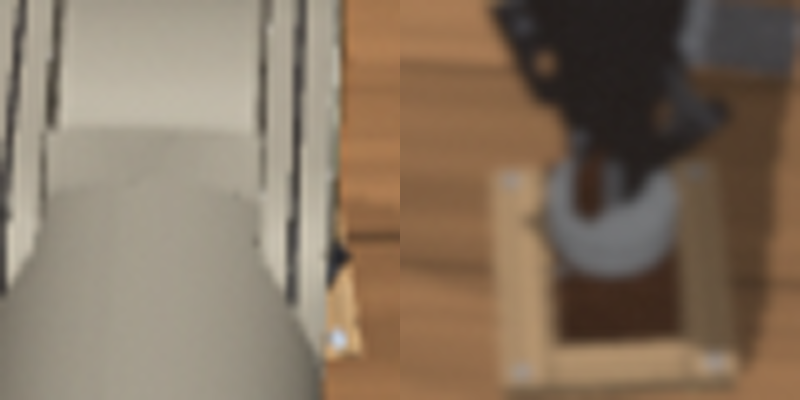

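```bash
python3 - <<'E'
from m import *
c=load("/tmp/scene6.npz");u,v=map(int,proj(c,(.56,.015,.05)));r=32;I=crop(c,u,v,r,10)
x=I[:,:,::-1].copy()
def px(p): q=proj(c,p); return tuple(((q-[u-r,v-r]+.5)*10-.5).astype(int))
a=np.radians(7.3);C=np.array([.5488,.0154])
def L(lx,ly,z,a=a): return (*(C+[lx*np.cos(a)-ly*np.sin(a),lx*np.sin(a)+ly*np.cos(a)]),z)
for z in(.014,.051):cv2.line(x,px(L(.042,-.031,z)),px(L(.042,.031,z)),(0,255,0),1)
for t in np.linspace(0,6.28,60): cv2.circle(x,px(L(.031*np.cos(t),.031*np.sin(t),.078)),1,(255,255,0),-1)
b=np.radians(-36.7)
for s in(.007,-.007):cv2.line(x,px(L(-.023,s,.108,b)),px(L(.023,s,.108,b)),(0,0,255),1)
for s in(1,-1): cv2.circle(x,px(L(.036*s,0,.051,np.radians(-37.7))),5,(255,0,255),1)
cv2.imwrite("pics/a8.png",cv2.resize(x,(600,600)))
E
```

```text
(no output)
```

View pics/a8.png

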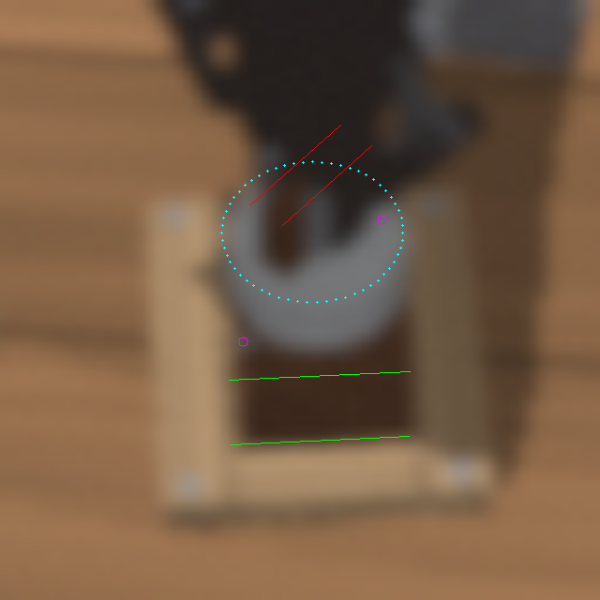

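```bash
python3 - <<'E'
from m import *
out=[]
for f,C,zt,b,e in(("/tmp/scene5.npz",(.5495,.0155),.1351+.0065,7.26,.57),("/tmp/scene6.npz",(.5495,.0153),.1079,-36.7,.55)):
    c=load(f);C=np.array(C);u,v=map(int,proj(c,(*C,zt-.03)));r=16;I=crop(c,u,v,r,24);x=I[:,:,::-1].copy()
    def px(p): q=proj(c,p); return tuple(((q-[u-r,v-r]+.5)*24-.5).astype(int))
    b=np.radians(b)
    def L(lx,ly,z,a=b): return (*(C+[lx*np.cos(a)-ly*np.sin(a),lx*np.sin(a)+ly*np.cos(a)]),z)
    for i,y in((.023,.007),(.023,-.007),(-.023,.007),(-.023,-.007)): cv2.line(x,px(L(i,y,zt)),px(L(i,y,zt-.03)),(0,0,255),1)
    for z in(zt,zt-.03):
        for p,q in(((.023,.007),(.023,-.007)),((.023,.007),(-.023,.007)),((.023,-.007),(-.023,-.007))): cv2.line(x,px(L(*p,z)),px(L(*q,z)),(0,255,0),1)
    for t in np.linspace(0,6.28,80): cv2.circle(x,px(L(.031*np.cos(t),.031*np.sin(t),zt-.03)),1,(255,255,0),-1)
    out.append(np.clip(x.astype(float)*1.5,0,255).astype(np.uint8))
cv2.imwrite("pics/a9.png",cv2.resize(np.hstack(out),(800,400)))
E
```

```text
(no output)
```

View pics/a9.png

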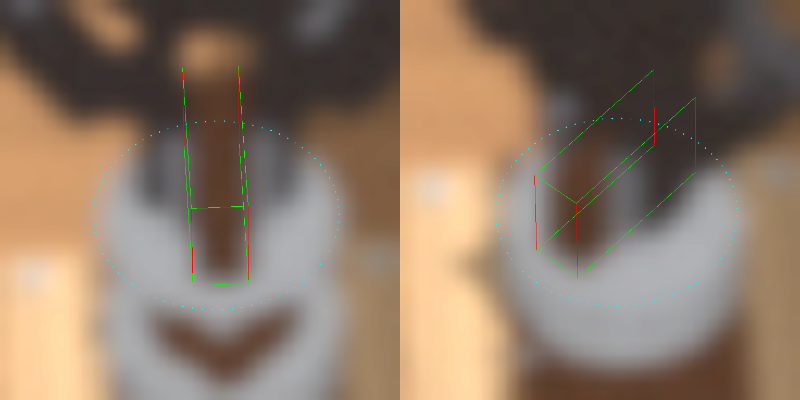

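Flange and bar land about where the pose predicts. The opening has stayed at 0.152 and the reaction torque is small, so the bar is still flat between the pads. The bar points to -36.7°, against -37.7° for the marks. I'll check it's at rest, then hand in.

```bash
python3 -m pendant '[[[0,0,0],[0,0,0],255],[[0,0,0],[0,0,0],255],[[0,0,0],[0,0,0],255],[[0,0,0],[0,0,0],255]]'; python3 st.py; python3 -c "
from workcell import manip; print(manip.hand_in())"; python3 st.py
```

```text
clock: 18.75
position: [0.5507, 0.0148, 0.1014]
ee_rot: [0.894, 0.449, -0.0, 0.001]
ft_force: [-0.5, -0.4, 3.7]
grip_width: 0.157
[550.7  14.8 101.4] jaw 53.34 toolz [ 0.    -0.003 -1.   ] F [-0.5 -0.4  3.7] T [-0.14  0.19 -0.1 ] w 0.157 t 18.75 j [-0.57  0.33  0.54  1.85 -0.2   1.01  0.98]
the job is handed in; nothing more can be done
None
the job is handed in; nothing more can be done
```

I handed the job in at about 18.8 s. The lamp base is in the larger plywood jig, and the cap is fully down in its collar and turned clockwise by about 44°. The gripper still holds the cap, with the grip set to 50 N. No verdict was reported.

**What the last checks showed:**
- **Base:** after release, the top camera put the collar about 1.3 mm from the pocket centre and square with it to about 0.5°. I could not re-measure it from above after the turn, because the arm blocks that view.
- **Cap down:** the tool stopped at 101.4 mm, against 101.5 mm expected with the flange on the rim. A test press just after the cap went in met a firm stop at about 45 N.
- **Turn:** the grip bar points to about -36.7°, and the marks lie at about -37.7°. The bar's angle comes from the jaws, since the cap did not slip in them.
- **At rest:** over the last 0.6 s the pose did not change, with only about 4 N at the wrist.

**One check disagreed slightly:** in the blurred scene view, the left edge of the bar's end appeared about 3 mm from where I predicted. The flange and the bar's lower corner matched. I relied on the jaw angle, because the grip opening stayed constant through the turn.

I did not measure the other things on the bench again, but every move was planned to stay clear of them.

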